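Gauge the sample slider patty and set the press to its thickness

TASK

Set the sample patty from the blue plate between the rails of the thickness gauge and slide it fully home against the two pins under the foot. Press the gauge's black thumb pad down until the foot rests on the patty and let it spring back up, so that the red pointer keeps the thickness; then swing the patty press's lever to that same thickness on its scale. Leave the sample home in the gauge and the other two patties on their white tray.

Things in the scene. Friction and masses are not known exactly. Their poses are not given: they have to be found in the camera images.
- patty_a: one of three look-alike frozen slider patties: a brown disc 60 mm across, between 12 and 30 mm thick (all three differ; which is which is not known, so the sample has to be gauged). Origin: centre of the underside. One lies on the blue plate, the other two on the white tray
- patty_b: one of three look-alike frozen slider patties: a brown disc 60 mm across, between 12 and 30 mm thick (all three differ; which is which is not known, so the sample has to be gauged). Origin: centre of the underside. One lies on the blue plate, the other two on the white tray
- patty_c: one of three look-alike frozen slider patties: a brown disc 60 mm across, between 12 and 30 mm thick (all three differ; which is which is not known, so the sample has to be gauged). Origin: centre of the underside. One lies on the blue plate, the other two on the white tray
- sample_plate: flat round blue plate, 112 mm across, fixed on the table; its upper face is 6 mm above the origin (centre of the underside), its bead rim 10 mm. The sample patty lies on it near its middle
- tray: flat rectangular white tray, 96 x 172 mm (x, y), fixed; upper face 6 mm above the origin (centre of the underside). Holds the two other patties, which stay there
- gauge_anvil (a point): bench thickness gauge, fixed: point on its steel plate straight under the spindle, 14 mm above the table. +x points from the open loading end to the column, z up. Plate 96 mm wide, from 130 mm before this point to 85 mm behind it. Two rails 8 mm high, 70 mm apart inside, run from 120 to 5 mm before the point and guide the patty
- gauge_stop (a point): same frame, 29 mm behind gauge_anvil on the plate, midway between the two stop pins (10 mm across, 12 mm high, 20 mm to either side). A patty against both pins is centred on gauge_anvil
- gauge_infeed (a point): same frame, on the plate's face midway between the rails, 85 mm before gauge_anvil: the place to set a patty down, and slide it in from there
- gauge_foot (a point): centre of the underside of the spindle's round foot, 24 mm across, 44 mm above the plate when up. The arm that carries it is 32 mm wide, 54 to 74 mm above the plate, and reaches 17 mm before the spindle's axis: too low to set a patty there from above. Fingers slanted forward by 20 to 30 degrees can push a patty in and keep the gripper clear of arm and pad
- gauge_pad (a point): centre of the top of the gauge's black thumb pad, 28 mm across, on the spindle; 146 mm above the table when up; moves straight down with the spindle. An upright scale plate with the pointer stands beside it, 19 to 41 mm to +y and 20 mm to +x, up to 140 mm above the table
- gauge_spindle (a joint): travel of the sprung spindle in m: 0 up, grows as the pad is pressed, at most 0.036; the foot's face is 0.044 minus this above the plate. The spring takes 2 to 5 N
- gauge_pointer (a joint): red drag pointer on the gauge's upright scale, in m below its top place: the spindle pushes it down and it stays at the lowest point reached. Its upper edge marks the thickness: 0.044 minus this. Scale lines every 2 mm from 10 to 40 mm, long ones at 10, 20, 30, 40 (higher is thicker)
- press_lever (a joint): lever of the aluminium patty press, rad, 0 (front-right of the press) to 1.5 (front-left), clockwise seen from above as it grows; stays where left. It moves the mould floor: mould depth = patty thickness in mm = 6 + 20 x this, where the lever's red line crosses the scale. Lines every 2 mm (0.1 rad), long ones at 10, 20 and 30 mm (0.2, 0.7, 1.2 rad)
- press_knob (a point): centre of the top of the lever's upright black knob, 22 mm across, 36 mm tall, its top 63 mm above the table; 115 mm from the mould's axis. The lever arm joins it to the mould 18 to 27 mm above the table
- press_axis (a point): on the axis of the press's round mould, at its rim, 60 mm above the table. -x is the front of the press; at 0.75 rad the lever points there. The round base is 190 mm across and 16 mm high, the mould 84 mm across; the open lid stands 230 mm high at the back (+x)
Not all that is in view belongs to the job. What is shaped like the patty_b but orange is not meant. Leave any turquoise look-alike of the patty_a alone.

How it is judged:
By the outcome, as a careful person would: the job done as asked, in the order asked, and still so for the second after the job is handed in, with the robot touching nothing.
It also fails if it takes over 72 s, if anything falls off the work surface, if the arm or the gripper's body presses on something with over 40 N, if the wrist force passes 120 N, or if a joint passes its speed limit or range.

ROBOT

A 6-joint arm with a two-finger parallel gripper is mounted at the origin on a cart in front of the work surface, level with it; the furniture and walls round the work are solid. World frame = base frame: x ahead of the robot, y to its left, z up, the work surface at z = 0. Lengths are in m, angles in rad, forces in N, time in s.
With the tool pointing down it reaches from about 0.35 to 0.775 m from the base axis. Payload 7.3 kg.
Tool frame: the origin (TCP) lies at the very end of the fingers, on their centre line; the grasp point (between the pads) lies 19 mm behind it; z points along the fingers, y is the line along which they close (so a half turn about z gives the same grasp; the last joint's range is limited). The gripper opens to 92 mm and grips with 3 to 60 N. Pads are 19 mm wide; open, the fingers measure 130 mm over their backs; the gripper's body (75 mm by 190 mm) begins 47 mm behind the grasp point.
Start: joints at [-1.341, 0.342, 1.524, -0, 1.275, -0.146], TCP at [0.193, -0.488, 0.227] pointing down, gripper open.
Joint ranges: [-2.53, 2.53], [-0.77, 2.02], [0.04, 2.7], [-1, 4.14], [0.28, 2.66], [-3.11, 3.11]. Speed limits (rad/s): [2.57, 2.57, 3.14, 3.14, 3.14, 3.14].

INTERFACE

Orientations are given as a unit quaternion [x, y, z, w].
In Python, from station import env, optics gives the robot as it stands.
- The arm moves only by the tool play_rows, never from a script. Its argument "targets" is one flat list of numbers, 7 for each row, row after row: the shift along the world's x, y, z each as a share of 75 cm, from -1 to 1, then the turn, a rotation vector about the world's x, y, z each as a share of 60 degrees, from -1 to 1, then the finger opening in mm, from 0 to 91.8. A call has 1 to 5 rows; each row is the pose to reach, as a shift and turn from the pose commanded when the call began; what a row does not reach only later rows make up. A row lasts 1/10 s, in which the tool goes at most 50 mm and 8.59 degrees, less where a joint would pass 70% of its speed; a pose out of reach is approached as far as the arm can. A call with a number of a shift or a turn outside -1 to 1 is refused whole. A call with a gripper value outside its range is refused whole. The fingers move at their own pace and stop on an object; the grip force is fixed at half the most. Time passes only in rows, so rows that repeat a pose let the fingers close. It gives the time, the measured TCP pose, the force, the opening and the grip force at its end, in the units of the state.
- env.read_state(): the state, without advancing time (a new reading comes with each control period).
- optics.capture(name): name is "side" or "top"; returns a dict with "frame" (480x640x3 uint8, red, green, blue), "camera_matrix" (3x3 intrinsics, pixels), "eye" and "attitude" of the camera in the world. Camera axes: x right, y down, z forward; pixel columns grow to the right and rows downward; lengths in m; the calibration is good to about 2 mm. A picture is of the moment at which its call begins. There is no depth.
- env.close_job(): hands the job in; it is judged then, once.
The state is a dict: "clock": time; "joint_positions": joint angles; "joint_velocities": joint speeds; "joint_efforts": joint torques, N m; "tool_pos": TCP position; "eef_rot": TCP orientation; "ft_force": force on the tool from outside, world axes, zero at the start; "torque": the same for the moment, N m; "opening": opening from 0.0 (shut) to 1.0 (fully open); "grasp_force": force on a finger pad.
Only numpy, scipy, OpenCV 4.12 (cv2) and the standard library are available. Lean on these libraries where they do the work, as an engineer would, in place of code of your own. Each camera call takes 0.05 s, during which the arm holds its last target. There are 200 camera calls.

## Working session

There is one attempt and no reset: what is moved stays moved. The work goes in short steps, Python scripts to look and compute and a tool call to move; the robot and the scene stay as the last step left them, time stands still between calls to the robot, and variables do not carry over. Pictures are saved under pics/ and viewed, at most 10 in all, crops included, and the job is handed in when it is done.

Besides the shell and the picture viewer there is one more tool, called as name(argument=value, ...) on one line, values as JSON. play_rows: Moves the arm, as the interface text tells. Shift numbers are shares of 75 cm and turn numbers shares of 60 degrees, none past 1 either way. Its arguments: {"type":"object","properties":{"targets":{"type":"array","items":{"type":"number"}}},"required":["targets"]}

```bash
ls; mkdir -p pics
python3 - <<'E'
from station import env, optics
import cv2,json
for n in ("top","side"):
    c=optics.capture(n)
    cv2.imwrite(f"pics/{n}0.png",c["frame"][:,:,::-1])
    print(n,c["camera_matrix"],c["eye"],c["attitude"])
print(env.read_state())
E
```

```text
pics
top [[479.50038668   0.         328.15480752]
 [  0.         479.50038668 248.7904326 ]
 [  0.           0.           1.        ]] [ 0.43096324 -0.01973556  1.29769051] [ 0.7166111  -0.6960233   0.03274915 -0.03078294]
side [[470.33684187   0.         314.32687722]
 [  0.         470.33684187 238.39084957]
 [  0.           0.           1.        ]] [ 0.33349628 -1.19361441  0.85993434] [ 0.87414029 -0.07709634  0.03986288 -0.47785548]
{'clock': 0.1, 'joint_positions': array([-1.34100224e+00,  3.42656145e-01,  1.52491532e+00, -1.36469570e-06,
        1.27542138e+00, -1.46007878e-01]), 'joint_velocities': array([ 0.00123721, -0.00090642, -0.00142389,  0.00129708, -0.00162168,
        0.00061021]), 'joint_efforts': array([ 1.87231242e-03, -4.32004416e+01, -2.44693691e+01,  7.19974469e-02,
        5.25837368e-02, -5.62705270e-05]), 'tool_pos': array([ 0.19261669, -0.48799411,  0.22611502]), 'eef_rot': array([ 9.82398212e-01,  1.86797387e-01, -2.99725693e-05, -6.99451225e-04]), 'ft_force': array([-0.65789979,  0.91065872, -0.94728678]), 'torque': array([9.98193832e-03, 3.22515559e-03, 4.39205212e-05]), 'grasp_force': 0.0, 'opening': 0.9991655480193687}
```

View pics/top0.png

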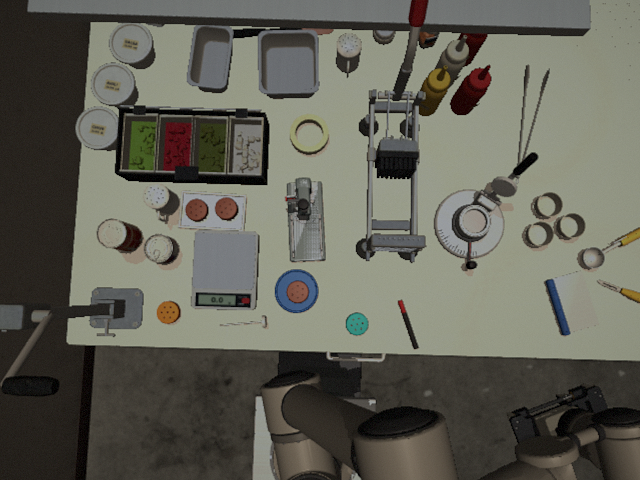

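View pics/side0.png

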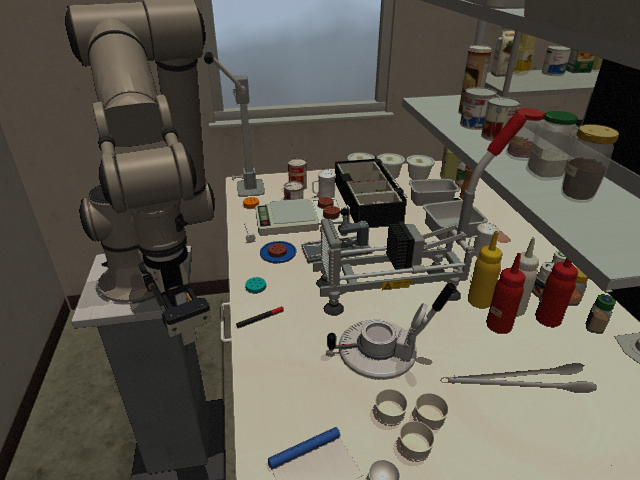

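Top view: the sample on the blue plate is at (298,292). Look-alikes are the orange one (168,313), the turquoise one (357,324) and the tray patties (197,209) and (227,208). The gauge is at (305,220), the press at (470,225) with its knob at (471,265), and the tall slicer at (393,180). I choose the brown disc on the blue plate and will check it in close crops.

Run:
```python
import cv2,numpy as np
t=cv2.imread("pics/top0.png");s=cv2.imread("pics/side0.png")
r=lambda i,x0,x1,y0,y1,f:cv2.resize(i[y0:y1,x0:x1],None,fx=f,fy=f,interpolation=cv2.INTER_CUBIC)
a=r(t,265,345,170,320,4);b=r(t,425,525,150,280,4)  # 320x600, 400x520
o=np.zeros((600,720,3),np.uint8);o[:,:320]=a;o[:520,320:]=b;cv2.imwrite("pics/ct.png",o)
a=r(s,250,400,200,270,5);b=r(s,310,450,280,380,4) #750x350;
o=np.zeros((600,800,3),np.uint8);o[:350,:750]=a
b=r(s,320,440,315,377,4);o[350:598,:480]=b;cv2.imwrite("pics/cs.png",o)
```

```text
(no output)
```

View pics/ct.png

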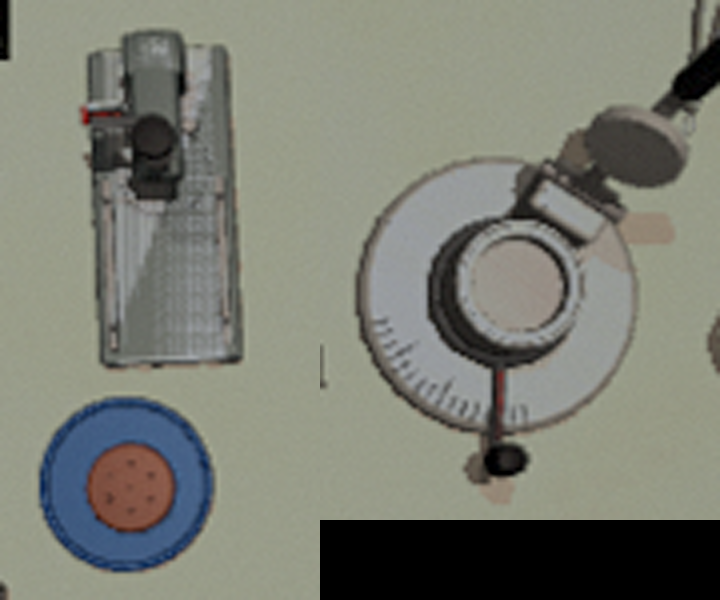

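View pics/cs.png

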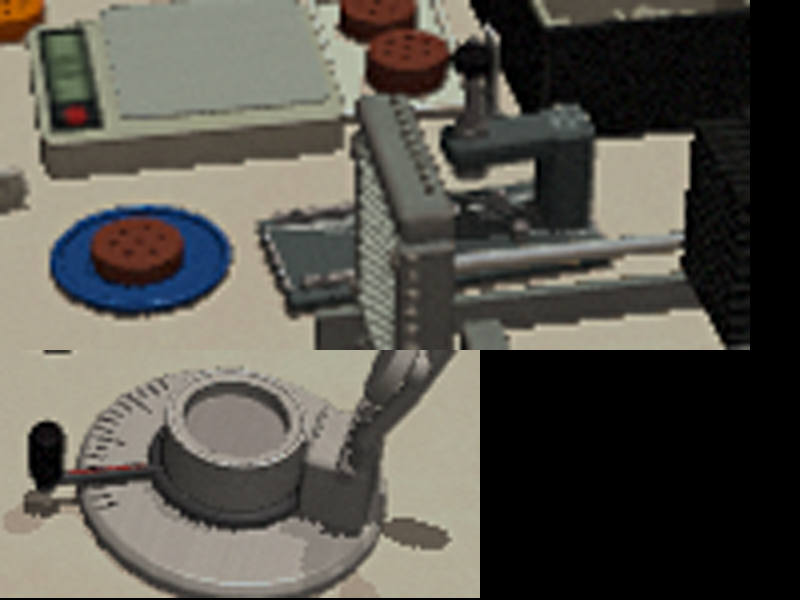

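The crops show a brown disc, top centre about top (297.7,291.7) and side (277.6,248). The pad top is at top (303.5,203.7) and side (344,210), and the knob top at top (473.2,264.7) and side (331.5,335). The gauge plate's front corners are at top (290,260.7) and (325.2,260.2). The lever sits near the thin end of its scale.

```bash
cat > h.py <<'E'
import numpy as np
from scipy.spatial.transform import Rotation as R
C={"top":(479.50038668,328.15480752,248.7904326,[0.43096324,-0.01973556,1.29769051],[0.7166111,-0.6960233,0.03274915,-0.03078294]),
"side":(470.33684187,314.32687722,238.39084957,[0.33349628,-1.19361441,0.85993434],[0.87414029,-0.07709634,0.03986288,-0.47785548])}
def ray(n,u):
    f,cx,cy,e,q=C[n]; return np.array(e),R.from_quat(q).apply([(u[0]-cx)/f,(u[1]-cy)/f,1])
def atz(n,u,z):
    e,d=ray(n,u); return e+d*(z-e[2])/d[2]
def tri(ut,us):
    a,d=ray("top",ut);b,g=ray("side",us)
    s=np.linalg.lstsq(np.c_[d,-g],b-a,rcond=None)[0]
    p,q=a+s[0]*d,b+s[1]*g
    return (p+q)/2,np.linalg.norm(p-q)
def proj(n,p):
    f,cx,cy,e,q=C[n]; v=R.from_quat(q).inv().apply(np.array(p)-e); return v[:2]/v[2]*f+[cx,cy]
E
python3 - <<'E'
from h import *
np.set_printoptions(precision=4,suppress=True)
T=lambda x,y:(265+x/4-.4,170+y/4-.4)
P=lambda x,y:(425+(x-320)/4-.4,150+y/4-.4)
print("sample",tri(T(131,487),(277.2,247.6)))
print("plate",atz("top",T(127,484),.01))
print("pad",tri(T(154,135),(344,209.5)),atz("top",T(154,135),.146))
for c in [(100,363),(241,361),(90,52),(226,46)]: print("corner",atz("top",T(*c),.014))
# rails
for c in [(108,200),(113,348),(220,185),(228,345)]: print("rail",atz("top",T(*c),.022))
print("knob",tri(P(513,459),(331.3,334.8)),atz("top",P(513,459),.063))
print("mould",atz("top",P(517,286),.060),"base",atz("top",P(498,295),.016))
print("redline",atz("top",P(500,372),.027),atz("top",P(500,408),.027))
for c in [(378,322),(410,365),(446,393),(518,408),(466,410),(525,410)]: print("tick",c,atz("top",P(*c),.016))
print("slicer front",atz("top",(365,255),.15),atz("top",(425,240),.15), "top",tri((417,8),(520,118)))
E
```

```text
sample (array([0.4298, 0.0566, 0.0245]), np.float64(0.0012090046730934467))
plate [0.4323 0.0601 0.01  ]
pad (array([0.6419, 0.0426, 0.1501]), np.float64(0.0024581395842183072)) [0.6439 0.0427 0.146 ]
corner [0.5126 0.0808 0.014 ]
corner [ 0.5167 -0.0136  0.014 ]
corner [0.7242 0.0953 0.014 ]
corner [0.7311 0.0029 0.014 ]
rail [0.6218 0.0788 0.022 ]
rail [0.5223 0.0719 0.022 ]
rail [0.6342 0.0039 0.022 ]
rail [ 0.5266 -0.0047  0.022 ]
knob (array([ 0.5121, -0.3957,  0.0635]), np.float64(0.0016228923745365074)) [ 0.5129 -0.396   0.063 ]
mould [ 0.6262 -0.3993  0.06  ] base [ 0.6266 -0.4     0.016 ]
redline [ 0.5732 -0.3982  0.027 ] [ 0.5491 -0.3983  0.027 ]
tick (378, 322) [ 0.6059 -0.3191  0.016 ]
tick (410, 365) [ 0.5773 -0.3409  0.016 ]
tick (446, 393) [ 0.5591 -0.3652  0.016 ]
tick (518, 408) [ 0.5504 -0.4137  0.016 ]
tick (466, 410) [ 0.5481 -0.3787  0.016 ]
tick (525, 410) [ 0.5492 -0.4184  0.016 ]
slicer front [ 0.5221 -0.1103  0.15  ] [ 0.5625 -0.254   0.15  ] top (array([ 0.9822, -0.1822,  0.4751]), np.float64(0.06458635579641409))
```

play_rows(targets=[0.2,0.25,0,0,0,-0.29,80,0.2,0.25,0,0,0,-0.29,80,0.2,0.25,0,0,0,-0.29,80,0.2,0.25,0,0,0,-0.29,80,0.2,0.25,0,0,0,-0.29,80])

```text
clock: 0.6
tool_pos: [0.3435, -0.2989, 0.2265]
eef_rot: [0.999, 0.036, -0.0, -0.0]
ft_force: [0.7, -0.1, -0.1]
opening: 0.87
grasp_force: 0.0
```

Run:
```python
from h import *
import cv2
t=cv2.imread("pics/top0.png")
rows=[]
th=np.radians(np.arange(90,205,.15))
for r in np.arange(.098,.064,-.0002):
    rows.append([proj("top",[.6264+r*np.cos(a),-.3998+r*np.sin(a),.016]) for a in th])
m=np.array(rows,np.float32)
o=cv2.remap(t,m[...,0],m[...,1],cv2.INTER_CUBIC)
print(o.shape)
o=cv2.resize(o,None,fx=1,fy=2)
for k in range(90,205,10): cv2.putText(o,str(k),(int((k-90)/.15),12),0,.4,(0,0,255)); cv2.line(o,(int((k-90)/.15),14),(int((k-90)/.15),24),(0,0,255))
cv2.imwrite("pics/polar.png",o)
```

```text
(170, 767, 3)
```

View pics/polar.png

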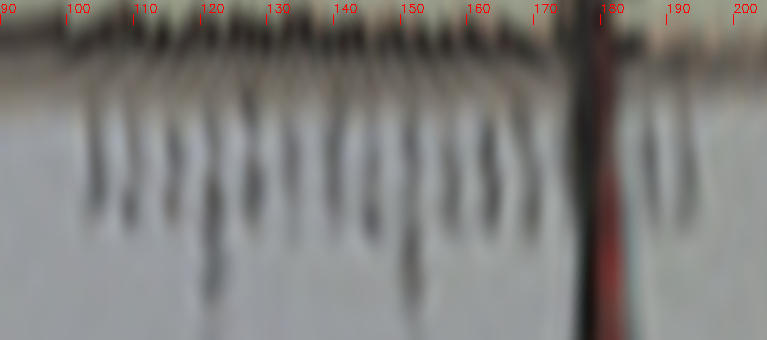

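The long ticks are at 121.8° (30 mm) and 151.6° (20 mm) about my axis estimate. The red line at about 178.6° therefore reads roughly 11 mm. I'm going over the sample.

play_rows(targets=[0.08,0.3,-0.06,0,0,0,80,0.08,0.3,-0.06,0,0,0,80,0.08,0.3,-0.06,0,0,0,80,0.08,0.3,-0.06,0,0,0,80,0.08,0.3,-0.06,0,0,0,80])

```text
clock: 1.1
tool_pos: [0.4024, -0.0732, 0.1811]
eef_rot: [0.999, 0.037, -0.0, -0.0]
ft_force: [1.0, 0.9, -0.3]
opening: 0.875
grasp_force: 0.0
```

play_rows(targets=[0.036,0.1767,-0.14,0,0,0,80,0.036,0.1767,-0.14,0,0,0,80,0.036,0.1767,-0.14,0,0,0,80,0.036,0.1767,-0.14,0,0,0,80,0.036,0.1767,-0.14,0,0,0,80])

```text
clock: 1.6
tool_pos: [0.4283, 0.0586, 0.0748]
eef_rot: [0.999, 0.038, -0.002, -0.0]
ft_force: [-0.2, -0.5, 0.9]
opening: 0.874
grasp_force: 0.0
```

play_rows(targets=[0,0,-0.04,0,0,0,80,0,0,-0.081,0,0,0,80,0,0,-0.081,0,0,0,80,0,0,-0.081,0,0,0,50,0,0,-0.081,0,0,0,50])

```text
clock: 2.1
tool_pos: [0.4308, 0.0562, 0.0175]
eef_rot: [0.999, 0.036, 0.001, 0.0]
ft_force: [0.1, -0.7, 0.5]
opening: 0.748
grasp_force: 0.0
```

play_rows(targets=[0,0,0,0,0,0,50,0,0,0,0,0,0,50,0,0,0,0,0,0,50])

```text
clock: 2.4
tool_pos: [0.4308, 0.0564, 0.0173]
eef_rot: [0.999, 0.036, 0.001, 0.0]
ft_force: [-0.8, -1.5, 8.3]
opening: 0.635
grasp_force: 30.0
```

play_rows(targets=[0,0,0.03,0,0,0,50,0,0,0.08,0,0,0,50,0.04,-0.01,0.1,0,0,0,50,0.08,-0.02,0.1,0,0,0,50,0.08,-0.02,0.1,0,0,0,50])

```text
clock: 2.9
tool_pos: [0.4939, 0.0407, 0.0927]
eef_rot: [0.999, 0.036, 0.003, 0.0]
ft_force: [0.6, 1.2, -0.6]
opening: 0.639
grasp_force: 30.0
```

Run:
```python
from station import env, optics
import cv2,numpy as np
s=optics.capture("side")["frame"][:,:,::-1];t=optics.capture("top")["frame"][:,:,::-1]
r=lambda i,x0,x1,y0,y1,f:cv2.resize(i[y0:y1,x0:x1],None,fx=f,fy=f,interpolation=cv2.INTER_CUBIC)
o=np.hstack([r(s,250,400,160,290,3),r(t,250,350,180,310,3)])
cv2.imwrite("pics/lift.png",o);x=env.read_state();print(o.shape,x["tool_pos"],x["opening"],x["grasp_force"],x["ft_force"])
```

```text
(390, 750, 3) [0.48934299 0.04157316 0.09107514] 0.6331525634237787 29.999920427799225 [-0.21321627  0.14478032 -0.34400338]
```

View pics/lift.png

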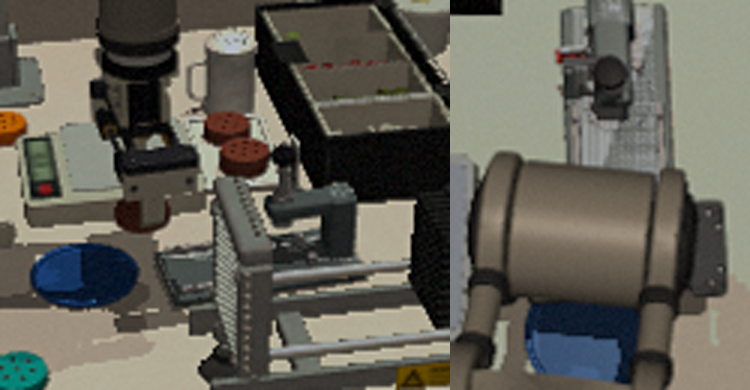

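The patty hangs between the fingers (side crop (143,212)), with the plate empty and the tray patties untouched. I'm moving to the infeed.

play_rows(targets=[0.05,-0.004,0,0,0,0,50,0.093,-0.007,0,0,0,0,50,0.093,-0.007,-0.04,0,0,0,50,0.093,-0.007,-0.07,0,0,0,50,0.093,-0.007,-0.07,0,0,0,50])

```text
clock: 3.5
tool_pos: [0.5558, 0.0369, 0.0353]
eef_rot: [0.999, 0.036, -0.004, -0.0]
ft_force: [-0.8, 0.4, -0.7]
opening: 0.64
grasp_force: 30.0
```

play_rows(targets=[0,0,-0.008,0,0,0,50,0,0,-0.017,0,0,0,50,0,0,-0.017,0,0,0,50,0,0,-0.017,0,0,0,50])

```text
clock: 3.9
tool_pos: [0.5597, 0.0364, 0.0263]
eef_rot: [0.999, 0.036, 0.0, 0.0]
ft_force: [-0.9, 0.2, 0.0]
opening: 0.635
grasp_force: 30.0
```

play_rows(targets=[0,0,0,0,0,0,72,0,0,0,0,0,0,72,0,0,0.03,0,0,0,72,0,0,0.07,0,0,0,72,-0.05,0,0.1,0,0,0,40])

```text
clock: 4.4
tool_pos: [0.5259, 0.0359, 0.1028]
eef_rot: [0.999, 0.036, 0.003, 0.0]
ft_force: [-0.3, -0.2, 0.7]
opening: 0.736
grasp_force: 0.0
```

play_rows(targets=[-0.025,-0.005,0,0.036,-0.5,0,20,-0.025,-0.005,0,0.036,-0.5,0,20,-0.025,-0.005,0,0.036,-0.5,0,20,-0.025,-0.005,0,0.036,-0.5,0,20,-0.025,-0.005,-0.04,0.036,-0.5,0,20])

```text
clock: 4.9
tool_pos: [0.5094, 0.0204, 0.105]
eef_rot: [0.969, 0.04, 0.243, -0.026]
ft_force: [1.1, 0.2, -0.1]
opening: 0.313
grasp_force: 0.0
```

Run:
```python
from station import env, optics
import cv2,numpy as np
s=optics.capture("side")["frame"][:,:,::-1];t=optics.capture("top")["frame"][:,:,::-1]
r=lambda i,x0,x1,y0,y1,f:cv2.resize(i[y0:y1,x0:x1],None,fx=f,fy=f,interpolation=cv2.INTER_CUBIC)
o=np.hstack([r(s,250,380,170,290,4)[:480],r(t,265,335,180,300,4)])
cv2.imwrite("pics/tilt.png",o);x=env.read_state();print(o.shape,x["tool_pos"],x["eef_rot"],x["opening"])
```

```text
(480, 800, 3) [0.50977674 0.01932571 0.10233956] [ 0.96965985  0.03870188  0.23992468 -0.02642122] 0.23834281175845154
```

View pics/tilt.png

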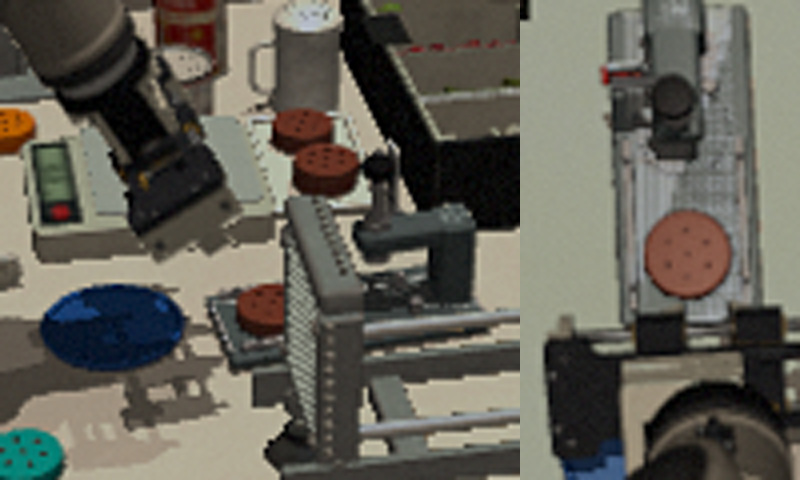

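The patty lies between the rails at the infeed (top crop (687,253)). The tool has not finished its move yet.

play_rows(targets=[0,0,0,0,0,0,20,0,0,0,0,0,0,20])

```text
clock: 5.2
tool_pos: [0.51, 0.0205, 0.1028]
eef_rot: [0.97, 0.04, 0.24, -0.026]
ft_force: [0.2, 0.1, 0.2]
opening: 0.222
grasp_force: 0.0
```

Run:
```python
from station import env
from h import *
x=env.read_state();q=R.from_quat(x["eef_rot"]);print(x["tool_pos"],q.as_matrix().round(4),x["joint_positions"].round(3))
t=np.radians(30);a=np.array([np.cos(np.radians(4.15)),np.sin(np.radians(4.15)),0]);g=np.array([-a[1],a[0],0])
z=a*np.sin(t)-np.array([0,0,1])*np.cos(t);y=-g;M=np.c_[np.cross(y,z),y,z]
print("turn",(R.from_matrix(M)*q.inv()).as_rotvec(degrees=True)/60)
print("patty",[atz("top",(265+(687-520)/4-.4,180+253/4-.4),.0325)])
```

```text
[0.50996779 0.02050152 0.1027774 ] [[ 0.8816  0.09    0.4633]
 [ 0.0648 -0.9954  0.0702]
 [ 0.4675 -0.0319 -0.8834]] [-0.217  0.3    2.154  0.647  0.283  0.684]
turn [-0.02748451 -0.03754795 -0.01751646]
patty [array([0.55913699, 0.03665168, 0.0325    ])]
```

play_rows(targets=[-0.007,0.017,-0.04,-0.045,0.212,-0.0175,20,-0.007,0.017,-0.075,-0.045,0.212,-0.0175,20,-0.007,0.017,-0.107,-0.045,0.212,-0.0175,20,-0.007,0.017,-0.107,-0.045,0.212,-0.0175,20,-0.007,0.017,-0.107,-0.045,0.212,-0.0175,20])

```text
clock: 5.7
tool_pos: [0.5042, 0.0337, 0.0221]
eef_rot: [0.991, 0.034, 0.13, -0.006]
ft_force: [-0.2, -0.3, 0.5]
opening: 0.217
grasp_force: 0.0
```

```bash
cat > st.py <<'E'
from station import env
from h import *
import sys
t=np.radians(float(sys.argv[1]))
x=env.read_state();q=R.from_quat(x["eef_rot"]);p=x["tool_pos"]
a=np.array([np.cos(np.radians(4.15)),np.sin(np.radians(4.15)),0]);g=np.array([-a[1],a[0],0])
d=p-[.6444,.0429,.014]
print(x["clock"],p,"along",d@a*1000,"lat",d@g*1000,"j",x["joint_positions"].round(2),"F",x["ft_force"].round(1))
z=a*np.sin(t)-np.array([0,0,1])*np.cos(t);y=-g;M=np.c_[np.cross(y,z),y,z]
print("turn",((R.from_matrix(M)*q.inv()).as_rotvec(degrees=True)/60).round(3), "per mm lat",(-d@g*g/.75).round(4))
E
python3 st.py 15
```

```text
5.7 [0.50417603 0.03371921 0.02205467] along -140.52069666603595 lat 0.9909929734418244 j [-0.12  0.49  2.05  0.15  0.35  1.25] F [-0.2 -0.3  0.5]
turn [-0.003 -0.001  0.003] per mm lat [ 0.0001 -0.0013 -0.    ]
```

play_rows(targets=[0.016,0,0,0,0,0,20,0.032,0.001,0,0,0,0,20,0.048,0.002,0,0,0,0,20,0.064,0.003,0,0,0,0,20,0.08,0.0045,0,0,0,0,20])

```text
clock: 6.2
tool_pos: [0.5656, 0.0362, 0.0252]
eef_rot: [0.991, 0.033, 0.133, -0.006]
ft_force: [0.0, -0.2, -0.7]
opening: 0.218
grasp_force: 0.1
```

```bash
python3 st.py 28
```

```text
6.2 [0.56555539 0.03623087 0.0251675 ] along -79.12050607917597 lat -0.9458246978466163 j [-0.1   0.56  1.88  0.11  0.44  1.32] F [ 0.  -0.2 -0.7]
turn [ 0.012 -0.212  0.005] per mm lat [-0.0001  0.0013  0.    ]
```

play_rows(targets=[0,0,0,0.006,-0.114,0.003,20,0.007,0.0015,-0.002,0.006,-0.114,0.003,20,0.014,0.002,-0.003,0.006,-0.114,0.003,20,0.021,0.0025,-0.003,0.006,-0.114,0.003,20,0.026,0.003,-0.003,0.006,-0.114,0.003,20])

```text
clock: 6.7
tool_pos: [0.5868, 0.0382, 0.0258]
eef_rot: [0.981, 0.035, 0.189, -0.007]
ft_force: [-24.5, -3.6, 36.7]
opening: 0.216
grasp_force: 21.1
```

```bash
python3 st.py 22
```

```text
6.7 [0.58680152 0.03815304 0.02581175] along -57.79098492272839 lat -0.5662330620872024 j [-0.1   0.56  1.93  0.23  0.29  1.19] F [-24.5  -3.6  36.7]
turn [-0.001 -0.004  0.001] per mm lat [-0.0001  0.0008  0.    ]
```

Run:
```python
from station import env, optics
import cv2,numpy as np
s=optics.capture("side")["frame"][:,:,::-1];t=optics.capture("top")["frame"][:,:,::-1]
r=lambda i,x0,x1,y0,y1,f:cv2.resize(i[y0:y1,x0:x1],None,fx=f,fy=f,interpolation=cv2.INTER_CUBIC)
o=np.hstack([r(s,275,375,180,280,4),r(t,265,345,170,270,4)])
cv2.imwrite("pics/push.png",o);x=env.read_state();print(o.shape,x["tool_pos"],x["ft_force"])
```

```text
(400, 720, 3) [0.58718624 0.03817494 0.02606406] [-16.82987877  -1.45110436  26.53064097]
```

View pics/push.png

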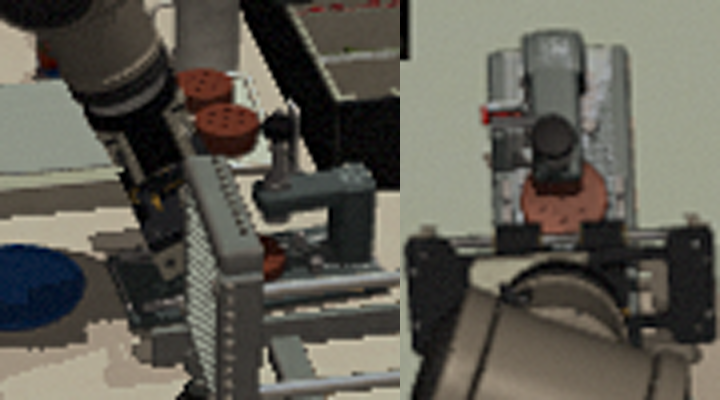

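Patty at top crop (565,197) on the gauge, not yet home. The tool's lower corner is at z≈0.022, level with the rail tops, so the half-open fingers seem to ride on the rails. I'll back off, narrow the fingers and lower.

play_rows(targets=[-0.02,-0.0015,0.008,0,0,0,2,-0.02,-0.0015,0.008,0,0,0,2,-0.02,-0.0015,0.008,0,0,0,2,-0.02,-0.0015,0.008,0,0,0,2])

```text
clock: 7.2
tool_pos: [0.5726, 0.037, 0.0301]
eef_rot: [0.982, 0.035, 0.187, -0.008]
ft_force: [0.1, 0.5, 0.6]
opening: 0.02
grasp_force: 0.0
```

```bash
python3 st.py 22
python3 - <<'E'
from station import env
from h import *
print(env.read_state()["opening"],atz("top",(265+165/4-.4,170+197/4-.4),.0325),[atz("top",(265+(u-400)/4-.4,170+238/4-.4),.03)[:2].round(4) for u in (497,540,583,625)])
E
```

```text
7.2 [0.57258205 0.03704551 0.0300706 ] along -72.05332238430515 lat -0.6418246758774937 j [-0.11  0.54  1.96  0.24  0.28  1.17] F [0.1 0.5 0.6]
turn [-0.001 -0.008  0.001] per mm lat [-0.0001  0.0009  0.    ]
0.01956888248315322 [0.6233234  0.04010559 0.0325    ] [array([0.5948, 0.0846]), array([0.5957, 0.0559]), array([0.5965, 0.0273]), array([ 0.5973, -0.0006])]
```

play_rows(targets=[0,0.001,-0.006,-0.003,0.04,0,2,0,0.001,-0.0113,-0.003,0.04,0,2,0,0.001,-0.0113,-0.003,0.04,0,2])

```text
clock: 7.5
tool_pos: [0.5715, 0.038, 0.0206]
eef_rot: [0.986, 0.035, 0.165, -0.007]
ft_force: [0.2, -0.6, 0.1]
opening: 0.024
grasp_force: 0.0
```

```bash
python3 st.py 20
```

```text
7.5 [0.57145998 0.03800828 0.02056066] along -73.10277900764044 lat 0.3996193378313618 j [-0.1   0.56  1.93  0.18  0.33  1.24] F [ 0.2 -0.6  0.1]
turn [-0.001 -0.016  0.001] per mm lat [ 0.     -0.0005 -0.    ]
```

Free between the rails now. I push on.

play_rows(targets=[0.01,0.0005,0,0,0,0,2,0.018,0.001,0,0,0,0,2,0.026,0.0015,0,0,0,0,2,0.032,0.002,0,0,0,0,2,0.038,0.0025,0,0,0,0,2])

```text
clock: 8.0
tool_pos: [0.6003, 0.0399, 0.0214]
eef_rot: [0.986, 0.035, 0.165, -0.007]
ft_force: [-0.7, -1.3, -0.2]
opening: 0.023
grasp_force: 0.2
```

play_rows(targets=[0.002,0,0,0,0,0,2,0.003,0,0,0,0,0,2])

```text
clock: 8.2
tool_pos: [0.6016, 0.04, 0.0212]
eef_rot: [0.986, 0.035, 0.164, -0.007]
ft_force: [-4.5, -0.1, 2.6]
opening: 0.023
grasp_force: 1.9
```

```bash
python3 st.py 20
```

```text
8.2 [0.60156786 0.03995815 0.02116895] along -42.93272958983892 lat 0.16553097276034778 j [-0.09  0.6   1.84  0.15  0.38  1.28] F [-4.5 -0.1  2.6]
turn [-0.001 -0.018  0.001] per mm lat [ 0.     -0.0002 -0.    ]
```

play_rows(targets=[0.0015,0,0,0,0,0,2,0.003,0,0,0,0,0,2,0.003,0,0,0,0,0,2])

```text
clock: 8.5
tool_pos: [0.6021, 0.0401, 0.0208]
eef_rot: [0.986, 0.035, 0.163, -0.007]
ft_force: [-9.4, -0.2, 6.5]
opening: 0.023
grasp_force: 4.6
```

play_rows(targets=[0.0015,0,0,0,0,0,2,0.0025,0,0,0,0,0,2,0.0025,0,0,0,0,0,2])

```text
clock: 8.8
tool_pos: [0.6025, 0.0402, 0.0207]
eef_rot: [0.986, 0.035, 0.162, -0.008]
ft_force: [-15.4, -1.8, 12.8]
opening: 0.022
grasp_force: 8.1
```

play_rows(targets=[-0.05,-0.004,0.005,0,0,0,2,-0.1,-0.008,0.06,0,0.2,0,2,-0.15,-0.01,0.12,0,0.32,0,2,-0.15,-0.01,0.12,0,0.32,0,2,-0.15,-0.01,0.12,0,0.32,0,2])

```text
clock: 9.3
tool_pos: [0.4956, 0.0319, 0.1154]
eef_rot: [0.999, 0.033, 0.001, -0.012]
ft_force: [0.7, -0.7, 0.3]
opening: 0.02
grasp_force: 0.0
```

Run:
```python
from station import env, optics
from h import *
import cv2
fs=optics.capture("top")["frame"][:,:,::-1]
t0=cv2.imread("pics/top0.png")
def brown(f):
    h=cv2.cvtColor(f,cv2.COLOR_BGR2HSV); return ((h[...,0]<14)&(h[...,1]>90)&(h[...,2]>60)).astype(np.uint8)*255
def fit(f,box,z):
    m=np.zeros(f.shape[:2],np.uint8);x0,x1,y0,y1=box;m[y0:y1,x0:x1]=brown(f)[y0:y1,x0:x1]
    c=max(cv2.findContours(m,0,1)[0],key=cv2.contourArea)[:,0]
    w=np.array([atz("top",u,z)[:2] for u in c.astype(float)]);return c,w
from scipy.optimize import least_squares
c,w=fit(t0,(280,320,275,310),.0245); print("ref",(w.min(0)+w.max(0))/2,np.ptp(w,axis=0))
c,w=fit(fs,(285,330,200,245),.0325); print(c.min(0),c.max(0))
k=w[:,0]<w[:,0].min()+.027   # rear arc
for r in (.028,.029,.030,):
    s=least_squares(lambda p:np.hypot(*(w[k]-p).T)-r,[.635,.04],loss="soft_l1",f_scale=.001);print(r,s.x,s.cost)
s=cv2.resize(fs[165:265,265:345],None,fx=6,fy=6,interpolation=cv2.INTER_CUBIC);cv2.imwrite("pics/home.png",s)
x=env.read_state();print(x["tool_pos"])
```

```text
ref [0.42996893 0.05741085] [0.05558027 0.05339087]
[295 203] [315 222]
0.028 [0.64530338 0.04243579] 0.00012432835211972012
0.029 [0.64686715 0.04234802] 0.0001278067158259803
0.03 [0.64841677 0.04229918] 0.00013176355292510261
[0.49551769 0.03213474 0.11329892]
```

View pics/home.png

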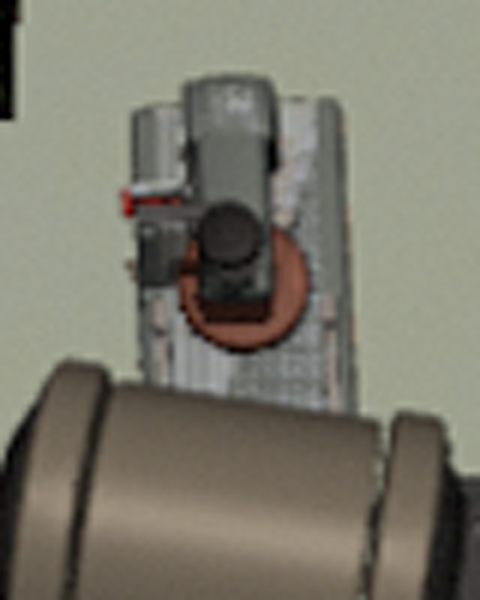

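The patty's rear arc is at crop (245,352), giving a centre of about (0.645,0.042). That matches the anvil (0.644,0.043), so it's home, and the push force showed a hard stop. Next is the pad.

play_rows(targets=[0,0,0.06,0,0,0,0,0.05,0.003,0.1,0,0,0,0,0.11,0.006,0.1,0,0,0,0,0.17,0.009,0.1,0,0,0,0,0.193,0.009,0.1,0,0,0,0])

```text
clock: 9.85
tool_pos: [0.6417, 0.0393, 0.1844]
eef_rot: [0.999, 0.034, -0.001, -0.013]
ft_force: [0.3, 0.0, -0.1]
opening: 0.004
grasp_force: 0.0
```

play_rows(targets=[0,0,-0.03,0,0,0,0,0,0,-0.045,0,0,0,0,0,0,-0.045,0,0,0,0])

```text
clock: 10.15
tool_pos: [0.6368, 0.0392, 0.1492]
eef_rot: [0.999, 0.033, -0.004, -0.013]
ft_force: [-0.3, -0.5, -1.0]
opening: 0.004
grasp_force: 0.0
```

```bash
python3 st.py 0; grep -c . st.py >/dev/null; python3 -c "
from station import env;x=env.read_state();print(x['opening'],x['grasp_force'])"
```

```text
10.15 [0.63683265 0.03923387 0.14924389] along -7.812818216510415 lat -3.1088896106764836 j [-0.07  0.62  1.29  0.03  1.25  1.42] F [-0.3 -0.5 -1. ]
turn [-0.025 -0.009  0.005] per mm lat [-0.0003  0.0041  0.    ]
0.004046126789785913 0.0
```

play_rows(targets=[0.003,0,0,-0.025,-0.009,0.005,0,0.003,0,-0.005,-0.025,-0.009,0.005,0,0.003,0,-0.01,-0.025,-0.009,0.005,0,0.003,0,-0.018,-0.025,-0.009,0.005,0,0.003,0,-0.018,-0.025,-0.009,0.005,0])

```text
clock: 10.65
tool_pos: [0.6408, 0.0392, 0.1389]
eef_rot: [0.999, 0.036, 0.003, 0.0]
ft_force: [0.1, 1.3, 1.9]
opening: 0.008
grasp_force: 1.1
```

```bash
python3 st.py 0
```

```text
10.65 [0.64078225 0.03924621 0.13887229] along -3.8726822112230757 lat -3.3824048223877927 j [-0.06  0.63  1.3   0.    1.21  1.44] F [0.1 1.3 1.9]
turn [0.    0.005 0.   ] per mm lat [-0.0003  0.0045  0.    ]
```

play_rows(targets=[0,0,-0.004,0,0,0,0,0,0,-0.008,0,0,0,0,0,0,-0.012,0,0,0,0,0,0,-0.016,0,0,0,0,0,0,-0.016,0,0,0,0])

```text
clock: 11.15
tool_pos: [0.6408, 0.0392, 0.1267]
eef_rot: [0.999, 0.036, 0.003, 0.0]
ft_force: [1.1, 1.2, 3.0]
opening: 0.004
grasp_force: 1.5
```

play_rows(targets=[0,0,-0.0015,0,0,0,0,0,0,-0.003,0,0,0,0,0,0,-0.003,0,0,0,0])

```text
clock: 11.45
tool_pos: [0.6408, 0.0391, 0.1248]
eef_rot: [0.999, 0.036, 0.003, 0.0]
ft_force: [0.5, 1.3, 4.1]
opening: 0.006
grasp_force: 1.6
```

play_rows(targets=[0,0,-0.0015,0,0,0,0,0,0,-0.003,0,0,0,0,0,0,-0.003,0,0,0,0])

```text
clock: 11.75
tool_pos: [0.6408, 0.0391, 0.1225]
eef_rot: [0.999, 0.036, 0.003, 0.0]
ft_force: [0.4, 2.6, 2.5]
opening: 0.002
grasp_force: 1.7
```

play_rows(targets=[0,0,-0.0015,0,0,0,0,0,0,-0.0015,0,0,0,0])

```text
clock: 11.95
tool_pos: [0.6408, 0.0391, 0.1214]
eef_rot: [0.999, 0.036, 0.003, 0.0]
ft_force: [-0.2, 1.9, 3.0]
opening: 0.007
grasp_force: 1.7
```

play_rows(targets=[0,0,-0.0015,0,0,0,0,0,0,-0.0015,0,0,0,0])

```text
clock: 12.15
tool_pos: [0.6408, 0.0391, 0.1203]
eef_rot: [0.999, 0.036, 0.003, 0.0]
ft_force: [0.6, 2.7, 4.1]
opening: 0.005
grasp_force: 1.7
```

play_rows(targets=[0,0,-0.0015,0,0,0,0,0,0,-0.0015,0,0,0,0])

```text
clock: 12.35
tool_pos: [0.6407, 0.0391, 0.1192]
eef_rot: [0.999, 0.036, 0.003, 0.0]
ft_force: [0.5, 2.9, 3.4]
opening: 0.006
grasp_force: 1.8
```

play_rows(targets=[0,0,-0.0015,0,0,0,0,0,0,-0.0015,0,0,0,0])

```text
clock: 12.55
tool_pos: [0.6408, 0.0391, 0.1183]
eef_rot: [0.999, 0.036, 0.003, 0.0]
ft_force: [0.8, 2.2, 5.1]
opening: 0.007
grasp_force: 2.5
```

play_rows(targets=[0,0,-0.0015,0,0,0,0,0,0,-0.0015,0,0,0,0])

```text
clock: 12.75
tool_pos: [0.6409, 0.0391, 0.1182]
eef_rot: [0.999, 0.036, 0.003, 0.0]
ft_force: [-2.8, 2.6, 10.4]
opening: 0.007
grasp_force: 5.4
```

play_rows(targets=[0,0,-0.0015,0,0,0,0,0,0,-0.0015,0,0,0,0])

```text
clock: 12.95
tool_pos: [0.6409, 0.0391, 0.1182]
eef_rot: [0.999, 0.036, 0.003, 0.001]
ft_force: [-4.9, 2.7, 15.6]
opening: 0.008
grasp_force: 8.2
```

Contact is firm at TCP z = 0.1182, so travel is 27.8 mm and the thickness about 16.2 mm. The lever target is about 0.51 rad. I release and go round the front of the slicer to the press.

play_rows(targets=[0,0,0.01,0,0,0,0,0,0,0.03,0,0,0,0,0,0,0.07,0,0,0,0,0,0,0.13,0,0,0,0,-0.06,0,0.15,0,0,0,0])

```text
clock: 13.45
tool_pos: [0.6011, 0.0378, 0.2323]
eef_rot: [0.999, 0.036, 0.008, 0.001]
ft_force: [-0.1, 0.0, 0.8]
opening: 0.007
grasp_force: 0.0
```

play_rows(targets=[-0.28,-0.03,0,0,0,0,40,-0.28,-0.03,0,0,0,0,40,-0.28,-0.03,0,0,0,0,40,-0.28,-0.03,0,0,0,0,40,-0.28,-0.08,0,0,0,0,40])

```text
clock: 13.95
tool_pos: [0.3801, -0.0189, 0.2274]
eef_rot: [0.999, 0.038, 0.0, -0.0]
ft_force: [1.3, -0.5, 1.1]
opening: 0.387
grasp_force: 0.0
```

play_rows(targets=[0,-0.33,0,0,0,0,40,0,-0.33,0,0,0,0,40,0,-0.33,0,0,0,0,40,0,-0.33,0,0,0,0,40,0,-0.33,0,0,0,0,40])

```text
clock: 14.45
tool_pos: [0.3845, -0.2708, 0.2278]
eef_rot: [0.999, 0.036, 0.002, 0.0]
ft_force: [1.6, 0.7, 0.9]
opening: 0.434
grasp_force: 0.0
```

```bash
python3 st.py 0
```

```text
14.45 [ 0.3844594  -0.27075876  0.2278358 ] along -281.9578494279333 lat -294.0250123601511 j [-0.78  0.24  1.67  0.    1.23  0.72] F [1.6 0.7 0.9]
turn [0.    0.003 0.001] per mm lat [-0.0284  0.391   0.    ]
```

play_rows(targets=[0.06,-0.1,0,0,0,0,40,0.12,-0.167,-0.05,0,0,0,40,0.17,-0.167,-0.1,0,0,0,40,0.17,-0.167,-0.144,0,0,0,40,0.17,-0.167,-0.144,0,0,0,40])

```text
clock: 14.95
tool_pos: [0.5127, -0.394, 0.1153]
eef_rot: [0.999, 0.036, 0.0, -0.001]
ft_force: [-0.2, 0.5, 0.4]
opening: 0.438
grasp_force: 0.0
```

play_rows(targets=[0,0,0,0,0,0,40,0,0,0,0,0,0,40])

```text
clock: 15.15
tool_pos: [0.5124, -0.3934, 0.1197]
eef_rot: [0.999, 0.036, 0.002, -0.0]
ft_force: [-1.0, -0.0, 1.1]
opening: 0.438
grasp_force: 0.0
```

play_rows(targets=[0,-0.0035,-0.05,0,0,0,40,0,-0.0035,-0.09,0,0,0,40,0,-0.0035,-0.11,0,0,0,40,0,-0.0035,-0.11,0,0,0,40])

```text
clock: 15.55
tool_pos: [0.5122, -0.3956, 0.0375]
eef_rot: [0.999, 0.036, 0.002, -0.0]
ft_force: [-1.1, 0.1, -0.6]
opening: 0.442
grasp_force: 0.0
```

play_rows(targets=[0,0,0,0,0,0,18,0,0,0,0,0,0,18,0,0,0,0,0,0,18,0,0,0,0,0,0,18])

```text
clock: 15.95
tool_pos: [0.5139, -0.3969, 0.0398]
eef_rot: [0.999, 0.036, 0.004, 0.001]
ft_force: [0.1, 0.5, 6.4]
opening: 0.232
grasp_force: 30.0
```

play_rows(targets=[0.0005,0.01,0,0,0,-0.063,18,0.002,0.02,0,0,0,-0.126,18,0.004,0.03,0,0,0,-0.189,18,0.0064,0.039,0,0,0,-0.252,18,0.0064,0.039,0,0,0,-0.252,18])

```text
clock: 16.45
tool_pos: [0.5194, -0.3672, 0.0398]
eef_rot: [0.995, -0.096, 0.004, 0.002]
ft_force: [0.3, -0.6, 6.0]
opening: 0.231
grasp_force: 30.0
```

play_rows(targets=[0,0,0,0,0,0,18,0,0,0,0,0,0,18])

```text
clock: 16.65
tool_pos: [0.5193, -0.3676, 0.0398]
eef_rot: [0.995, -0.095, 0.004, 0.002]
ft_force: [0.5, -0.3, 6.6]
opening: 0.236
grasp_force: 30.0
```

Open, rise, back off, and look at the scale.

play_rows(targets=[0,0,0,0,0,0,40,0,0,0,0,0,0,40,0,0,0.05,0,0,0,40,0,0,0.11,0,0,0,40,-0.06,0,0.15,0,0,0,40])

```text
clock: 17.15
tool_pos: [0.4798, -0.3679, 0.151]
eef_rot: [0.996, -0.094, 0.005, 0.002]
ft_force: [-0.5, -1.2, 0.1]
opening: 0.435
grasp_force: 0.0
```

play_rows(targets=[-0.15,0,0.02,0,0,0,40,-0.15,0,0.02,0,0,0,40,-0.15,0,0.02,0,0,0,40,-0.15,0,0.02,0,0,0,40])

```text
clock: 17.55
tool_pos: [0.3624, -0.3673, 0.1638]
eef_rot: [0.995, -0.097, 0.003, 0.001]
ft_force: [1.1, 0.5, 0.0]
opening: 0.433
grasp_force: 0.0
```

```bash
cat > pol.py <<'E'
from station import env, optics
from h import *
import cv2,sys
t=optics.capture("top")["frame"][:,:,::-1];cv2.imwrite("pics/raw_%s.png"%sys.argv[1],t)
th=np.radians(np.arange(140,195,.08));A=[.6270,-.4003];o=[]
for z in (.016,.027):
    m=np.array([[proj("top",[A[0]+r*np.cos(a),A[1]+r*np.sin(a),z]) for a in th] for r in np.arange(.098,.055,-.0002)],np.float32)
    o.append(cv2.remap(t,m[...,0],m[...,1],cv2.INTER_CUBIC))
o=np.vstack(o);g=o.copy()
for k in range(140,195,5): x=int((k-140)/.08);cv2.putText(g,str(k),(x+2,10),0,.35,(0,0,255));cv2.line(g,(x,0),(x,10),(0,0,255))
cv2.imwrite("pics/pol_%s.png"%sys.argv[1],g)
h=o[215:].astype(int);red=(h[...,2]-h[...,1:2].max(-1))
for r0 in (60,100,140,180):
    w=np.clip(red[r0:r0+35].sum(0)-400,0,None);print(r0,140+.08*(w@np.arange(len(w)))/max(w.sum(),1),w.max())
print(o.shape,env.read_state()["tool_pos"])
E
python3 pol.py end
```

```text
60 162.80955563995443 262
100 162.94906114095676 346
140 162.68714932126696 479
180 162.75415228599428 659
(430, 688, 3) [ 0.36380923 -0.36751393  0.16348295]
```

View pics/pol_end.png

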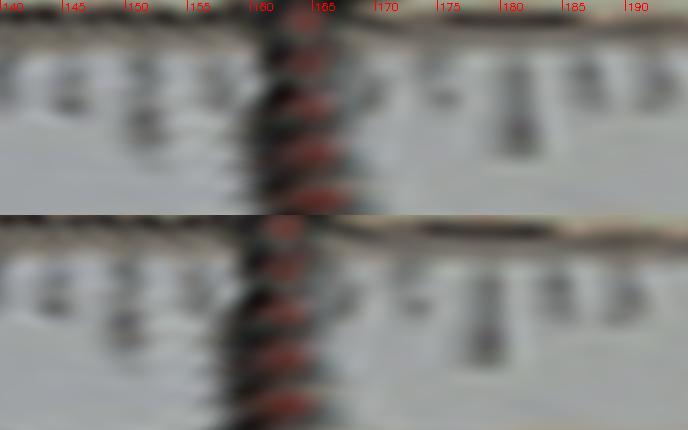

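The red line is at 162.8°, between the long ticks at 151.7° (20 mm) and 181.5° (10 mm). That reads about 16.3 mm against the gauged 16.2 mm, so I'm handing in.

```bash
python3 -c "
from station import env;print(env.close_job())"
```

```text
the job is handed in; nothing more can be done
None
```

The job is handed in at about 17.6 s on the robot's clock: the sample is home in the gauge and gauged at about 16.2 mm, and the press lever is set to about 16.3 mm. The thickness comes from the height where the pad stopped, because the red pointer can't be read in either camera view.

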